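# Lock the key-shop indexing fixture with its index pin

## Task

Lock the square indexing fixture with the long index pin: stand the pin in the steel guide hole, gently turn the crank until the pin drops into one of the hidden holes of the collar (feel for it, and stop at once without forcing the crank against the pin), then push the pin fully home so that its head sits on the guide, and let go. Leave the short pin and all the other things on the bench where they are.

Things in the scene. Friction and masses are not known exactly. Their poses are not given: they have to be found in the camera images.
- fixture: Square painted cast-iron indexing fixture, fixed, 180 x 180 mm, flat cover's top 47 mm above the bench. Origin: centre of its underside, z up, x from the vertical turning axis towards the guide. Under the cover, only its rim showing, lies a loose steel collar: a 152 mm disc, 14 mm thick, top 28 mm below the guide's mouth, turned by the crank.
- axis (a point): On the vertical turning axis of crank and collar, at the cover's top, 47 mm above the bench. The collar has four 14 mm through holes, 90 degrees apart, 55 mm from this axis, hidden by the cover; where they stand is not known. At the start none is under the guide (nearest over 10 degrees off). Less than 90 degrees of turning either way brings one there.
- handle (a point): Centre of the crank's grip, 89 mm above the bench: upright black round post, 16 mm across, from 26 mm below to 22 mm above this point, 80 mm from the turning axis, on a flat arm. The crank is clamped to the collar at an unknown angle, turns with it one to one either way (stops 2 rad either side of straight away from the guide), takes about 1.5 N at the post, stays where left. The post does not spin.
- crank: The crank with the collar that it turns. Origin below the turning axis at the height of the bench; its x axis points from the post to the turning axis. When crank and pin are locked, go no further: a push of 17 N at the post is 25 N at the pin.
- guide (a point): Centre of the mouth of the guide: upright round 13.6 mm hole in a steel boss 36 x 36 mm, top 62 mm above the bench, 15 mm above the cover, 55 mm from the turning axis. It guides the pin for 27 mm. Below the collar the hole ends on a stiff sliding detent, 49 mm below the mouth. Once the pin has dropped, crank and collar are locked but for 1 to 3 mm of play. Axes as the fixture's.
- pin_head (a point): Centre of the head of the long steel index pin: a plain drum 24 mm across, 22 mm high, to be grasped. Below it a 12 mm shank, 57 mm long, its last 3 mm tapered to 6 mm. The pin stands upright in an aluminium block (56 x 56 mm, 36 mm high, hole 30 mm deep), this point 74 mm above the bench at the start. z is the pin's axis, up.
- pin: The same long pin, about 0.09 kg; origin at its tip. In the guide its head's underside is 29 mm above the boss while the pin rests on the collar, 5 to 8 mm when it has dropped by its weight through a collar hole on to the detent, 0 when home. The last stretch takes 5 to 6 N of push and it stays where pushed. More than 25 N against the collar, or 60 N against the fixture, damages it.
- stub_head (a point): Centre of the head of the short pin, a bystander: same head, shank only 37 mm, standing in an identical block, head centre 54 mm above the bench. Long and short pin may stand on either side.
- driver: Screwdriver lying on the bench, bystander.
- brush: Flat bench brush, 190 mm long, lying, bystander.
- padlock: Brass padlock, 50 mm wide, lying, bystander.
- file: File with black handle, 220 mm long, lying, bystander.
- wrench: Steel wrench lying, bystander.
- oil: Grey oil bottle, 44 mm across, 120 mm high, standing, bystander.
Things that resemble listed ones, but are neither listed nor needed, are in the scene too. What is shaped like the pin but red is not meant.

How it is judged:
On the way, in this order (a step that is already met when the one before it is completed fails the run):
1. the long pin stands in the guide, on the collar (horizontal distance between pin_head and guide below 0.006 m and angle between pin_head's own z axis and vertical below 0.12 rad and z of pin_head in the frame of guide between 0.034 and 0.044 m), for 0.2 s.
2. the pin has dropped into a hole of the collar (horizontal distance between pin_head and guide below 0.006 m and angle between pin_head's own z axis and vertical below 0.12 rad and z of pin_head in the frame of guide below 0.026 m), for 0.2 s.
At the end, for the whole second after the job is handed in: The long pin is home in the guide, through the collar: head centre within 4 mm of the guide's axis, upright within 0.08 rad, head's underside within 1.8 mm of the boss, and at rest (horizontal distance between pin_head and guide below 0.004 m and angle between pin_head's own z axis and vertical below 0.08 rad and z of pin_head in the frame of guide below 0.0128 m and linear speed of pin below 0.01 m/s); the robot touches nothing.
It fails at once if the crank is forced against the pin: more than 25 N between the pin and the collar (contact force between pin and crank above 25 N).
It fails at once if the pin is hammered: more than 60 N between the pin and the fixture (contact force between pin and fixture above 60 N).
It fails at once if the short pin or another thing on the bench is moved by more than 30 mm (distance of any of stub_head, driver, brush, padlock, file, wrench, oil from where it was at the start of the episode above 0.03 m).
It also fails if it takes over 64 s, if anything falls off the work surface, if the arm or the gripper's body presses on something with over 40 N, if the wrist force passes 120 N, or if a joint passes its speed limit or range.

## Robot

A 6-joint arm with a two-finger parallel gripper is mounted at the origin on the work surface. World frame = base frame: x ahead of the robot, y to its left, z up, the work surface at z = 0. Lengths are in m, angles in rad, forces in N, time in s.
With the tool pointing down it reaches from about 0.375 to 0.975 m from the base axis. Payload 3.8 kg.
Tool frame: the origin (TCP) lies at the very end of the fingers, on their centre line; the grasp point (between the pads) lies 19 mm behind it (manip.grip_depth is the distance from the TCP to the grasp point, in m); z points along the fingers, y is the direction in which the jaws open and shut (so a half turn about z gives the same grasp; the last joint's range is limited). The gripper opens to 88 mm and grips with 3 to 60 N. Pads are 18 mm wide; open, the fingers measure 123 mm over their backs; the gripper's body (75 mm by 187 mm) begins 45 mm behind the grasp point.
Start: joints at [-1.227, 0.264, 1.604, -0, 1.274, -0.037], TCP at [0.251, -0.627, 0.2] pointing down, gripper open.
Joint ranges: [-2.63, 2.63], [-0.94, 2.18], [0.31, 2.57], [-1.31, 4.45], [0, 2.66], [-2.55, 2.55]. Speed limits (rad/s): [2.57, 2.57, 3.14, 3.14, 3.14, 3.14].

## Interface

Orientations are given as a 3x3 rotation matrix whose columns are the frame's x, y, z axes.
In Python, from cell import manip gives the robot as it stands. The module is installed in compiled form; this text tells all that it offers.
- The arm moves only by the tool drive_tool, never from a script. Its argument "commands" is a list of rows, each a list of 3 entries, a list of its own where there are three numbers: the closure in counts, from 0 (fully open) to 255 (shut), then the shift along the tool's x, y, z in m, then the turn, a rotation vector about the tool's x, y, z in rad. A call has 1 to 12 rows; each row is the pose to reach, as a shift and turn from the pose commanded when the call began, along the tool's axes at that moment; what a row does not reach only later rows make up. A row lasts 1/12 s, in which the tool goes at most 41.7 mm and 7.16 degrees, less where a joint would pass 70% of its speed; a pose out of reach is approached as far as the arm can. A call with a gripper value outside its range is refused whole. The fingers move at their own pace and stop on an object; "grip_force" is the grip in N (left out, the last holds). Time passes only in rows, so rows that repeat a pose let the fingers close. It gives the time, the measured TCP pose, the force and the opening at its end, in the units of the state.
- manip.read_state(): the state, without advancing time (a new reading comes with each control period).
- manip.snapshot(name): name is "scene" or "top" or "wrist"; returns the picture (400x640x3 uint8, red, green, blue); there is no depth.
- manip.camera_model(name): a dict with "K" (3x3 intrinsics, pixels), "R" (3x3) and "t" (3): a world point X has camera coordinates R X + t. Camera axes: x right, y down, z forward; pixel columns grow to the right and rows downward; lengths in m; the calibration is good to about 2 mm. A picture is of the moment at which its call begins: read the wrist's pose just before it. camera_model takes no time and is no camera call; for the wrist camera it gives the pose at the moment of the call.
- manip.close_job(): hands the job in, once; it reports no verdict.
The state is a dict: "time_s": time; "joints": joint angles; "joint_vel": joint speeds; "joint_torque": joint torques, N m; "ee_pos": TCP position; "tcp_rot": TCP orientation; "force": force on the tool from outside, world axes, zero at the start; "moment": the same for the moment, N m; "finger_gap": finger opening in m.
Only numpy, scipy, OpenCV 4.12 (cv2) and the standard library are available. Lean on these libraries where they do the work, as an engineer would, in place of code of your own. Each camera call takes 0.05 s, during which the arm holds its last target. There are 200 camera calls.

## Working session

There is one attempt and no reset: what is moved stays moved. The work goes in short steps, Python scripts to look and compute and a tool call to move; the robot and the scene stay as the last step left them, time stands still between calls to the robot, and variables do not carry over. Pictures are saved under pics/ and viewed, about 8 in all and at most 12, crops included, and the job is handed in when it is done.

Besides the shell and the picture viewer there is one more tool, called after "Call:" as name(argument=value, ...) on one line, values as JSON. drive_tool: Moves the arm, as the interface text tells. Its arguments: {"type":"object","properties":{"commands":{"type":"array"},"grip_force":{"type":"number"}},"required":["commands"]}

```bash
mkdir -p pics; cat > h.py <<'E'
import numpy as np, cv2
from cell import manip
def snap(n,f):
    m=manip.camera_model(n); im=manip.snapshot(n); cv2.imwrite('pics/'+f,im[:,:,::-1]); np.savez('pics/'+f+'.npz',K=m['K'],R=m['R'],t=m['t']); return im,m
def ray(m,u,v,z):
    K,R,t=[np.asarray(m[k]) for k in 'KRt']; c=-R.T@t; d=R.T@np.linalg.solve(K,[u,v,1.]); return c+d*(z-c[2])/d[2]
def proj(m,X):
    K,R,t=[np.asarray(m[k]) for k in 'KRt']; p=K@(R@np.asarray(X,float)+t); return p[:2]/p[2]
E
python3 - <<'E'
from h import *
for n in('scene','top'):
    im,m=snap(n,n+'0.png'); print(n,m['K'],-np.array(m['R']).T@m['t'],m['R'])
s=manip.read_state();print(s['time_s'],s['force'],s['ee_pos'],s['tcp_rot'],s['finger_gap'])
E
```

```text
scene [[437.22538677   0.         318.24097288]
 [  0.         437.22538677 196.46949152]
 [  0.           0.           1.        ]] [ 1.18418551 -0.16655058  0.78120515] [[ 0.14891499  0.98872725  0.01558058]
 [ 0.71224619 -0.09631686 -0.69529018]
 [-0.68595167  0.11463634 -0.71856023]]
top [[415.36020687   0.         314.81898315]
 [  0.         415.36020687 196.96847613]
 [  0.           0.           1.        ]] [ 0.36715048 -0.03564095  1.16038168] [[-0.00241184 -0.99998231  0.00543708]
 [-0.98990465  0.00161694 -0.14172566]
 [ 0.14171436 -0.00572401 -0.98989104]]
0.1 [ 0.11617393 -0.96885171  0.3383655 ] [ 0.25063472 -0.6259709   0.19910081] [[ 9.28364596e-01  3.71670150e-01 -6.89869851e-04]
 [ 3.71670782e-01 -9.28362593e-01  1.93032054e-03]
 [ 7.69931625e-05 -2.04844572e-03 -9.99997899e-01]] 0.08818481449199989
```

View pics/top0.png

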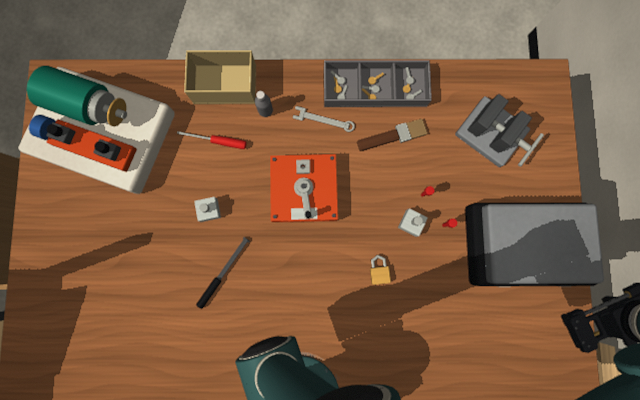

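View pics/scene0.png

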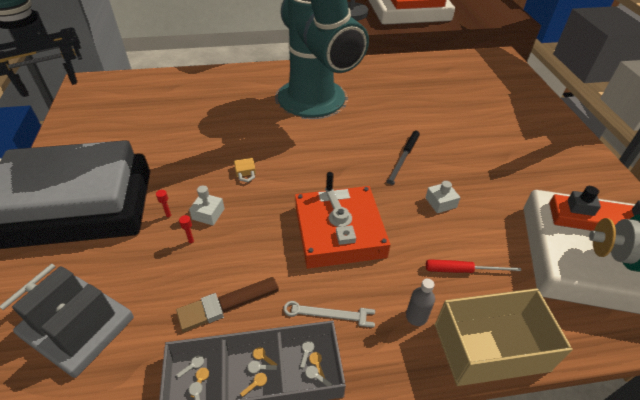

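The top view shows the fixture at about (304,187), the guide at (303,166) and the post at (308,214). The block at about (413,220) holds the taller pin, as the scene view confirms at (205,195), so that is the long pin. The short pin is at (206,208).

```bash
python3 - <<'E'
from h import *
t=cv2.imread('pics/top0.png');s=cv2.imread('pics/scene0.png')
a=cv2.resize(t[145:230,262:352],(400,378),interpolation=2)
b=cv2.resize(t[195:245,385:445],(400,333)[:2],interpolation=2)
c=cv2.resize(s[165:270,285:395],(400,382),interpolation=2)[:300]
d=cv2.resize(s[175:235,175:235],(300,300),interpolation=2)
o=np.zeros((600,800,3),np.uint8)
o[:378-78,:400]=cv2.resize(a,(318,300)).shape and cv2.copyMakeBorder(cv2.resize(a,(318,300)),0,0,0,82,0)
o[:300,400:800]=cv2.copyMakeBorder(cv2.resize(b,(360,300)),0,0,0,40,0)
o[300:,:400]=cv2.copyMakeBorder(cv2.resize(s[165:270,285:395],(314,300),interpolation=2),0,0,0,86,0)
o[300:,400:700]=d
cv2.imwrite('pics/mos.png',o)
E
```

```text
(no output)
```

View pics/mos.png

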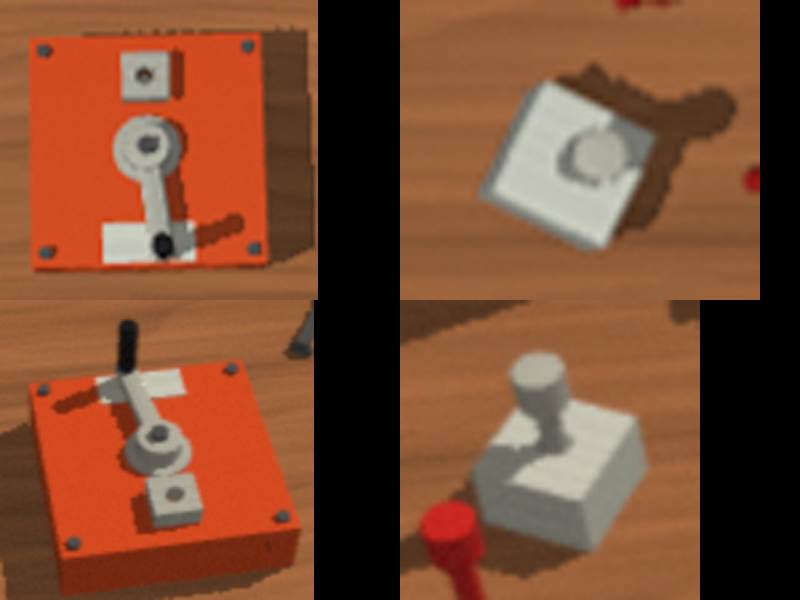

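```bash
python3 - <<'E'
from h import *
mt=np.load('pics/top0.png.npz');ms=np.load('pics/scene0.png.npz')
for n,m,u,v,z in [('guide',mt,303.05,166.2,.062),('guide',ms,346.3,232.9,.062),('post',mt,308.2,213.8,.111),('post',ms,329.8,173.8,.111),('pin',mt,417.8,220.8,.085),('pin',ms,203,188.6,.085),('stub',mt,206,208,.065)]:
    print(n,ray(m,u,v,z).round(4))
c=np.array([ray(mt,262+x/3.53,145+y/3.53,.047) for x,y in[(31,40),(263,36),(268,268),(34,270)]]);print(c.round(4),c.mean(0))
E
```

```text
guide [ 0.6084 -0.0104  0.062 ]
guide [ 0.6119 -0.0088  0.062 ]
post [ 0.4743 -0.0248  0.111 ]
post [ 0.4778 -0.0233  0.111 ]
pin [ 0.4581 -0.3092  0.085 ]
pin [ 0.4607 -0.308   0.085 ]
stub [0.4949 0.2465 0.065 ]
[[ 0.6394  0.0785  0.047 ]
 [ 0.6424 -0.102   0.047 ]
 [ 0.4614 -0.104   0.047 ]
 [ 0.4603  0.074   0.047 ]] [ 0.55088214 -0.01335941  0.047     ]
```

Call:
drive_tool(commands=[[120, [0.312, -0.2165, 0.0], [0, 0, 0.381]], [120, [0.312, -0.2165, 0.0], [0, 0, 0.381]], [120, [0.312, -0.2165, 0.0], [0, 0, 0.381]], [120, [0.312, -0.2165, 0.0], [0, 0, 0.381]], [120, [0.312, -0.2165, 0.0], [0, 0, 0.381]], [120, [0.312, -0.2165, 0.0], [0, 0, 0.381]], [120, [0.312, -0.2165, 0.0], [0, 0, 0.381]], [120, [0.312, -0.2165, 0.0], [0, 0, 0.381]], [120, [0.312, -0.2165, 0.0], [0, 0, 0.381]], [120, [0.312, -0.2165, 0.0], [0, 0, 0.381]], [120, [0.312, -0.2165, 0.03], [0, 0, 0.381]], [120, [0.312, -0.2165, 0.03], [0, 0, 0.381]]], grip_force=15)

```text
time_s: 1.1
ee_pos: [0.4579, -0.307, 0.1658]
tcp_rot: [[1.0, 0.002, -0.006], [0.002, -1.0, 0.004], [-0.006, -0.004, -1.0]]
force: [-0.3, 0.6, -0.8]
finger_gap: 0.0469
```

```bash
python3 - <<'E'
from h import *
s=manip.read_state();print(s['time_s'],s['force'],s['ee_pos'],s['tcp_rot'],s['finger_gap'],s['joints'])
im,m=snap('wrist','w1.png');print(m['K'],-np.array(m['R']).T@m['t'],m['R'])
print(proj(m,[.4595,-.3086,.085]))
E
```

```text
1.1 [-0.26538243  0.58659653 -0.7880118 ] [ 0.45787295 -0.30703471  0.16577797] [[ 0.99997868  0.00216367 -0.00616156]
 [ 0.00218908 -0.99998911  0.00412134]
 [-0.00615257 -0.00413474 -0.99997252]] 0.04689141412011373 [-6.35645712e-01  6.08855118e-02  1.90345383e+00 -3.68868245e-04
  1.18465836e+00  9.33114393e-01]
[[343.52410906   0.         320.78152852]
 [  0.         343.52410906 199.01990445]
 [  0.           0.           1.        ]] [ 0.53474123 -0.30746067  0.35062713] [[ 0.00134571 -0.99999185 -0.00380766]
 [-0.95278156 -0.00243838  0.30364676]
 [-0.30365357  0.00321925 -0.95277707]]
[323.33309738 187.85791525]
```

View pics/w1.png

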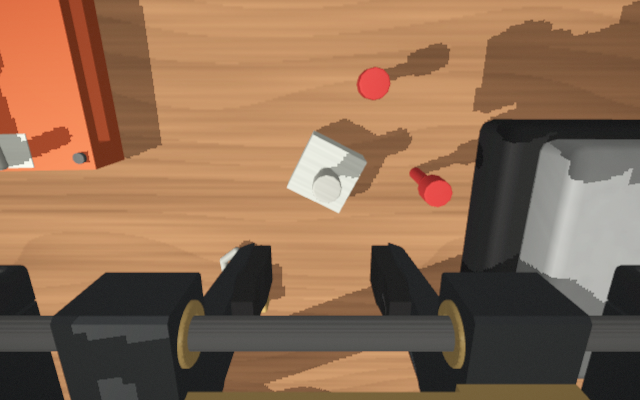

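The pin head's top centre is at about (327,185). The finger gap straddles it, and the red pins stand clear to the right.

```bash
python3 - <<'E'
from h import *
m=np.load('pics/w1.png.npz'); im=cv2.imread('pics/w1.png')
g=cv2.GaussianBlur(cv2.cvtColor(im[150:220,280:375],6),(3,3),0)
c=cv2.HoughCircles(g,cv2.HOUGH_GRADIENT,1.2,50,param1=80,param2=12,minRadius=11,maxRadius=20)[0]
for x,y,r in c[:4]: print(x+280,y+150,r,ray(m,x+280,y+150,.085).round(4))
cv2.imwrite('pics/w1c.png',cv2.resize(im[160:210,300:350],(400,400)))
E
```

```text
355.0 175.8 17.960001 [ 0.4695 -0.3337  0.085 ]
```

View pics/w1c.png

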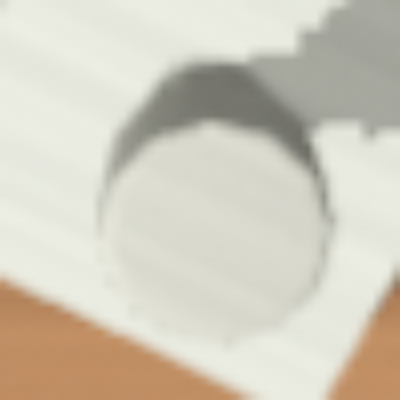

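The head's top centre, from the crop, is at (327.0,189.1), about (0.458,-0.312).

Call:
drive_tool(commands=[[120, [0, 0.001, 0.03], [0, 0, 0]], [120, [0, 0.001, 0.05], [0, 0, 0]], [120, [0, 0.001, 0.06], [0, 0, 0]], [120, [0, 0.001, 0.06], [0, 0, 0]], [120, [0, 0.001, 0.06], [0, 0, 0]], [120, [0, 0.001, 0.06], [0, 0, 0]]])

```text
time_s: 1.65
ee_pos: [0.4608, -0.3118, 0.1119]
tcp_rot: [[1.0, -0.001, 0.002], [-0.001, -1.0, -0.001], [0.002, 0.001, -1.0]]
force: [1.5, -0.0, -0.0]
finger_gap: 0.0467
```

Call:
drive_tool(commands=[[120, [-0.001, 0, 0.02], [0, 0, 0]], [120, [-0.001, 0, 0.04], [0, 0, 0]], [120, [-0.001, 0, 0.055], [0, 0, 0]], [120, [-0.001, 0, 0.055], [0, 0, 0]], [150, [-0.001, 0, 0.055], [0, 0, 0]], [190, [-0.001, 0, 0.055], [0, 0, 0]], [220, [-0.001, 0, 0.055], [0, 0, 0]], [255, [-0.001, 0, 0.055], [0, 0, 0]], [255, [-0.001, 0, 0.055], [0, 0, 0]], [255, [-0.001, 0, 0.055], [0, 0, 0]], [255, [-0.001, 0, 0.055], [0, 0, 0]]], grip_force=20)

```text
time_s: 2.57
ee_pos: [0.4592, -0.3108, 0.0557]
tcp_rot: [[1.0, -0.0, 0.0], [-0.0, -1.0, -0.0], [0.0, 0.0, -1.0]]
force: [0.4, 0.7, 0.2]
finger_gap: 0.0023
```

```bash
python3 - <<'E'
from h import *
s=manip.read_state();print(s['time_s'],s['force'],s['ee_pos'],s['tcp_rot'],s['finger_gap'])
im,m=snap('wrist','w2.png')
cv2.imwrite('pics/w2c.png',cv2.resize(im[200:330,240:400,::-1],(640,520)))
E
```

```text
2.5667 [0.38906774 0.74246227 0.17729056] [ 0.45922191 -0.31081996  0.05566682] [[ 9.99999895e-01 -1.91056715e-04  4.17608683e-04]
 [-1.90917570e-04 -9.99999926e-01 -3.33208862e-04]
 [ 4.17672314e-04  3.33129098e-04 -9.99999857e-01]] 0.0023349698478618013
```

View pics/w2c.png

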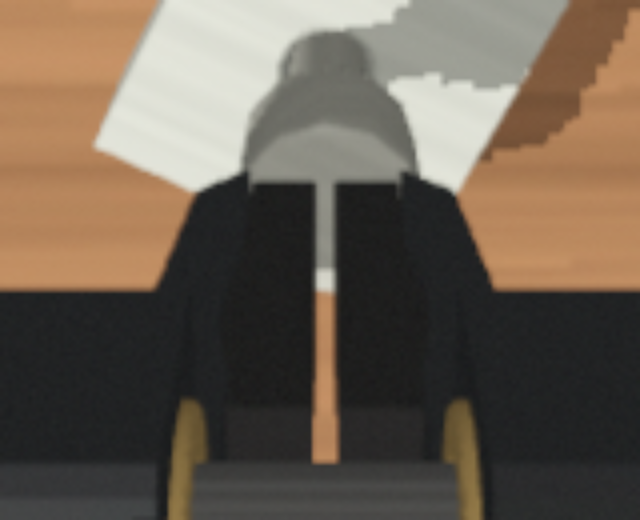

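The fingers have shut to a 2 mm gap without gripping. The head shows at crop (330,150), partly hidden by the fingers. I'll check the geometry.

```bash
python3 - <<'E'
from h import *
m=np.load('pics/w2.png.npz'); 
c=lambda X:((proj(m,X)-[240,200])*4).round()
print('cam',-m['R'].T@m['t'])
for X in [(.468,-.311,.055),(.459,-.311,.055),(.450,-.311,.055),(.468,-.311,.10),(.459,-.311,.085),(.459,-.299,.085),(.471,-.311,.085),(.447,-.311,.085),(.471,-.311,.065),(.471,-.311,.063),(.459,-.311,.036)]: print(X,c(X))
for z in(.085,.065,.055,.04): print(z,[ray(m,240+u/4,200+v/4,z).round(4) for u,v in[(330,125),(250,170),(412,170),(330,270)]])
im,mm=snap('scene','s1.png');im2,_=snap('top','t1.png')
s0=cv2.imread('pics/scene0.png')
f=lambda a,x,y:cv2.resize(a[y:y+60,x:x+80],(400,300),interpolation=2)
cv2.imwrite('pics/m2.png',np.vstack([np.hstack([f(im[:,:,::-1],165,170),f(im2[:,:,::-1],375,190)]),np.hstack([f(s0,405,165),f(cv2.imread('pics/top0.png'),166,180)])]))
E
```

```text
cam [ 0.53490183 -0.31058915  0.2410498 ]
(0.468, -0.311, 0.055) [326.  56.]
(0.459, -0.311, 0.055) [326. 114.]
(0.45, -0.311, 0.055) [326. 170.]
(0.468, -0.311, 0.1) [327. 191.]
(0.459, -0.311, 0.085) [326. 205.]
(0.459, -0.299, 0.085) [230. 205.]
(0.471, -0.311, 0.085) [326. 116.]
(0.447, -0.311, 0.085) [326. 291.]
(0.471, -0.311, 0.065) [326.  60.]
(0.471, -0.311, 0.063) [326.  55.]
(0.459, -0.311, 0.036) [325.  68.]
0.085 [array([ 0.4698, -0.3115,  0.085 ]), array([ 0.4638, -0.3016,  0.085 ]), array([ 0.4637, -0.3216,  0.085 ]), array([ 0.4499, -0.3115,  0.085 ])]
0.065 [array([ 0.4614, -0.3116,  0.065 ]), array([ 0.4546, -0.3004,  0.065 ]), array([ 0.4546, -0.323 ,  0.065 ]), array([ 0.439 , -0.3116,  0.065 ])]
0.055 [array([ 0.4572, -0.3116,  0.055 ]), array([ 0.4501, -0.2998,  0.055 ]), array([ 0.4501, -0.3238,  0.055 ]), array([ 0.4336, -0.3117,  0.055 ])]
0.04 [array([ 0.451 , -0.3117,  0.04  ]), array([ 0.4433, -0.299 ,  0.04  ]), array([ 0.4432, -0.3248,  0.04  ]), array([ 0.4254, -0.3117,  0.04  ])]
```

View pics/m2.png

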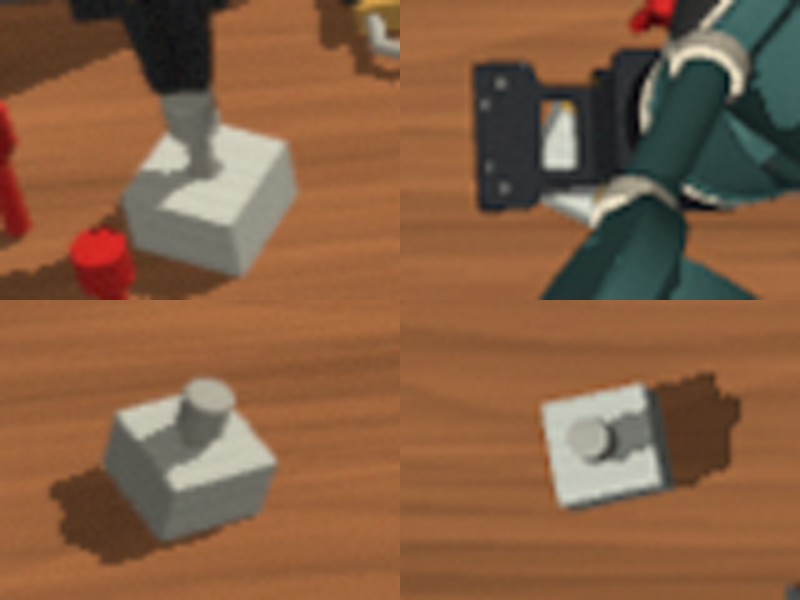

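The fingertips end about 35 mm higher than the reported TCP implies: the pin is untouched below them, and both the wrist and scene views agree. I'll check grip_depth and the tip height.

```bash
python3 - <<'E'
from h import *
print(manip.grip_depth)
s=np.load('pics/s1.png.npz')
for z in (.0557,.07,.085,.095): print(z,proj(s,[.459,-.311,z]))
w=np.load('pics/w1.png.npz');im=cv2.imread('pics/w1.png',0)
print(im[255,225:420:1])
E
```

```text
0.0187
0.0557 [203.88909151 197.27174235]
0.07 [202.80272326 192.89749284]
0.085 [201.63872336 188.21066035]
0.095 [200.84841069 185.0284753 ]
[181 197 206 212 218 219 214 208 184 111  37  38  36  39  37  38  36  39
  36  36  36  36  34  34  35  32  31  30  31  32  32  33  33  30  32  31
  32  34  33  34  31  33  32  31  29  27 114 147 154 153 154 154 155 153
 152 153 154 154 154 153 154 155 155 155 154 154 154 154 154 154 155 155
 154 154 155 155 154 154 155 154 154 154 155 154 153 154 154 155 154 155
 154 155 153 154 155 155 155 155 155 155 155 155 154 155 154 156 156 155
 154 154 155 155 155 154 155 154 154 154 154 155 155 155 154 156 156 155
 155 156 155 157 156 156 157 156 156 157 157 157 157 156 156 157 157 158
 157 139  80  26  29  31  30  31  31  33  31  31  33  32  30  32  32  31
  32  33  33  31  33  34  36  36  38  36  36  36  36  38  37  38  35  36
  36  37  37 124 154 160 160 160 159 160 160 160 160 160 160]
```

Call:
drive_tool(commands=[[120, [0, 0, 0], [0, 0, 0]], [120, [0, 0, 0], [0, 0, 0]], [120, [0, 0, 0], [0, 0, 0]], [120, [0, 0, 0.005], [0, 0, 0]], [120, [0, 0, 0.01], [0, 0, 0]], [120, [0, 0, 0.015], [0, 0, 0]], [120, [0, 0, 0.02], [0, 0, 0]], [120, [0, 0, 0.02], [0, 0, 0]]])

```text
time_s: 3.38
ee_pos: [0.4579, -0.3099, 0.0336]
tcp_rot: [[1.0, -0.0, -0.002], [-0.0, -1.0, 0.002], [-0.002, -0.002, -1.0]]
force: [0.0, -0.0, -0.5]
finger_gap: 0.0466
```

Call:
drive_tool(commands=[[120, [0, 0, 0.005], [0, 0, 0]], [120, [0, 0, 0.01], [0, 0, 0]], [120, [0, 0, 0.013], [0, 0, 0]], [160, [0, 0, 0.013], [0, 0, 0]], [190, [0, 0, 0.013], [0, 0, 0]], [220, [0, 0, 0.013], [0, 0, 0]], [255, [0, 0, 0.013], [0, 0, 0]], [255, [0, 0, 0.013], [0, 0, 0]], [255, [0, 0, 0.013], [0, 0, 0]]], grip_force=20)

```text
time_s: 4.13
ee_pos: [0.4592, -0.3109, 0.0226]
tcp_rot: [[1.0, -0.0, 0.0], [-0.0, -1.0, -0.0], [0.0, 0.0, -1.0]]
force: [0.5, 0.5, -0.9]
finger_gap: 0.0232
```

```bash
python3 - <<'E'
from h import *
s=manip.read_state();print(s['time_s'],s['force'],s['ee_pos'],s['finger_gap'])
im,m=snap('wrist','w3.png');im2,_=snap('scene','s2.png')
cv2.imwrite('pics/w3c.png',np.hstack([cv2.resize(im[200:330,240:400,::-1],(480,390)),cv2.resize(im2[160:225,165:218,::-1],(318,390))]))
E
```

```text
4.1333 [ 0.51732327  0.45025596 -0.8650494 ] [ 0.45924127 -0.31086569  0.02256596] 0.023188861718137815
```

View pics/w3c.png

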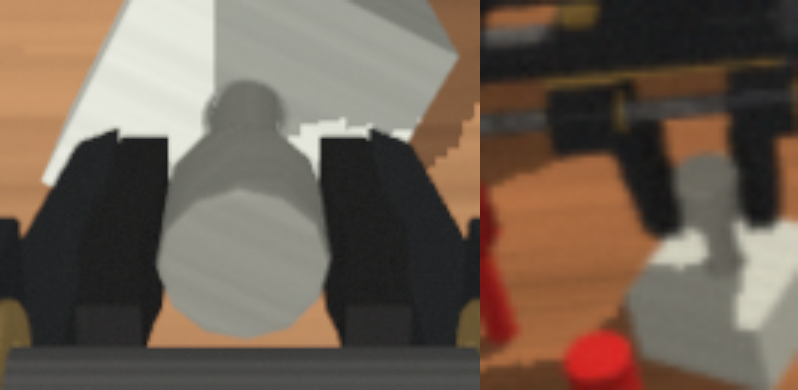

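The head is held squarely between the pads, with a gap of 23 mm. Next I lift it and go near the guide.

Call:
drive_tool(commands=[[255, [0, 0, -0.02], [0, 0, 0]], [255, [0, 0, -0.04], [0, 0, 0]], [255, [0, 0, -0.08], [0, 0, 0]], [255, [0, 0, -0.12], [0, 0, 0]], [255, [0, 0, -0.14], [0, 0, 0]], [255, [0.03, -0.03, -0.14], [0, 0, 0]], [255, [0.05, -0.06, -0.14], [0, 0, 0]], [255, [0.065, -0.1, -0.14], [0, 0, 0]], [255, [0.08, -0.14, -0.14], [0, 0, 0]], [255, [0.095, -0.18, -0.14], [0, 0, 0]], [255, [0.11, -0.22, -0.14], [0, 0, 0]], [255, [0.121, -0.25, -0.14], [0, 0, 0]]], grip_force=30)

```text
time_s: 5.23
ee_pos: [0.5804, -0.0581, 0.1622]
tcp_rot: [[1.0, 0.0, -0.0], [0.0, -1.0, 0.0], [-0.0, -0.0, -1.0]]
force: [0.1, -0.7, -1.4]
finger_gap: 0.0234
```

Call:
drive_tool(commands=[[255, [0, -0.03, 0], [0, 0, 0]], [255, [0, -0.051, 0], [0, 0, 0]], [255, [0, -0.051, 0], [0, 0, 0]], [255, [0, -0.051, 0], [0, 0, 0]], [255, [0, -0.051, 0], [0, 0, 0]], [255, [0, -0.051, 0], [0, 0, 0]], [255, [0, -0.051, 0], [0, 0, 0]]])

```text
time_s: 5.82
ee_pos: [0.58, -0.0111, 0.1623]
tcp_rot: [[1.0, -0.002, -0.0], [-0.002, -1.0, -0.0], [-0.0, 0.0, -1.0]]
force: [0.7, -0.2, -0.8]
finger_gap: 0.0231
```

```bash
python3 - <<'E'
from h import *
s=manip.read_state();print(s['time_s'],s['force'],s['ee_pos'],s['tcp_rot'],s['finger_gap'])
m3=np.load('pics/w3.png.npz');print('head at w3',ray(m3,240+244/3,200+262/3,.085))
im,m=snap('wrist','w4.png');print(-m['R'].T@m['t'],proj(m,[.6102,-.0096,.062]))
cv2.imwrite('pics/w4c.png',np.hstack([cv2.resize(im[100:300,240:400,::-1],(480,600)),np.zeros((600,1,3),np.uint8)]))
E
```

```text
5.8167 [ 0.72387124 -0.15919145 -0.7834234 ] [ 0.58004414 -0.01106106  0.1622817 ] [[ 9.99998054e-01 -1.97239505e-03 -4.72230649e-05]
 [-1.97240722e-03 -9.99998021e-01 -2.59018014e-04]
 [-4.67120856e-05  2.59110653e-04 -9.99999965e-01]] 0.023103211700015832
head at w3 [ 0.45894067 -0.31087742  0.085     ]
[ 0.65579386 -0.01098102  0.34760193] [319.07081902 149.17827636]
```

View pics/w4c.png

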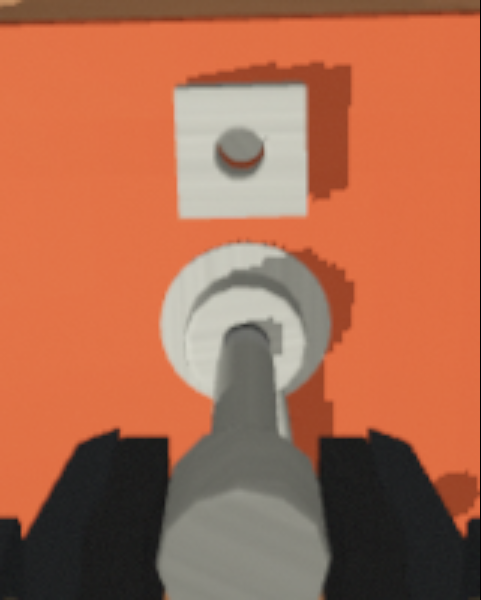

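The guide hole is at crop (240,152), which is image (320,150.6), or about (0.609,-0.0106). The pin hangs straight in the grip.

Call:
drive_tool(commands=[[255, [0.02, 0, 0.0], [0, 0, 0]], [255, [0.029, 0, 0.02], [0, 0, 0]], [255, [0.029, 0, 0.05], [0, 0, 0]], [255, [0.029, 0, 0.07], [0, 0, 0]], [255, [0.029, 0, 0.076], [0, 0, 0]], [255, [0.029, 0, 0.076], [0, 0, 0]], [255, [0.029, 0, 0.076], [0, 0, 0]], [255, [0.029, 0, 0.076], [0, 0, 0]], [255, [0.029, 0, 0.076], [0, 0, 0]], [255, [0.029, 0, 0.076], [0, 0, 0]]])

```text
time_s: 6.7
ee_pos: [0.6104, -0.0098, 0.0882]
tcp_rot: [[1.0, -0.0, 0.003], [-0.0, -1.0, -0.0], [0.003, 0.0, -1.0]]
force: [0.7, -0.2, -1.3]
finger_gap: 0.0231
```

```bash
python3 - <<'E'
from h import *
s=manip.read_state();print(s['time_s'],s['force'],s['ee_pos'],s['tcp_rot'],s['finger_gap'])
im,m=snap('wrist','w5.png');print(proj(m,[.6089,-.0106,.062]))
cv2.imwrite('pics/w5c.png',cv2.resize(im[150:280,260:380,::-1],(540,585)))
E
```

```text
6.7 [ 0.67603185 -0.18823624 -1.2781626 ] [ 0.61036299 -0.00983772  0.08815648] [[ 9.99995351e-01 -2.20156217e-04  3.04136320e-03]
 [-2.19608028e-04 -9.99999960e-01 -1.80577322e-04]
 [ 3.04140283e-03  1.79908575e-04 -9.99995359e-01]] 0.023123987949287394
[322.18521775 215.58620166]
```

View pics/w5c.png

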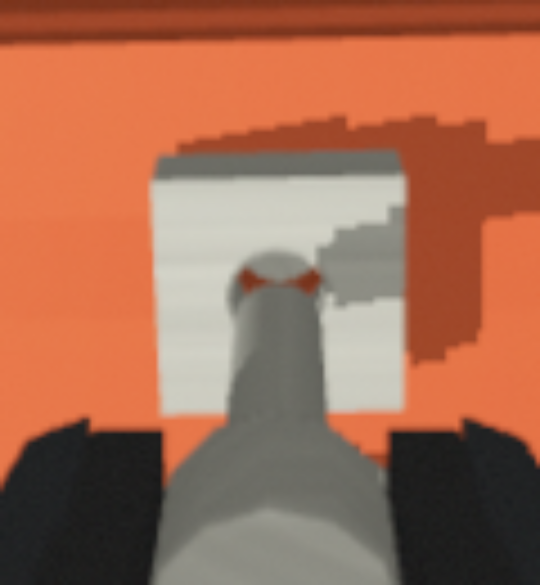

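The hole (centre about crop (277,298)) and the shank (about x 278) line up to within about 1 mm. I'll insert gently.

Call:
drive_tool(commands=[[255, [0, 0, 0], [0, 0, 0]], [255, [0, 0, 0], [0, 0, 0]], [255, [0, 0, 0.003], [0, 0, 0]], [255, [0, 0, 0.006], [0, 0, 0]], [255, [0, 0, 0.009], [0, 0, 0]], [255, [0, 0, 0.012], [0, 0, 0]], [255, [0, 0, 0.015], [0, 0, 0]], [255, [0, 0, 0.015], [0, 0, 0]]])

```text
time_s: 7.42
ee_pos: [0.6085, -0.0097, 0.0702]
tcp_rot: [[1.0, -0.0, -0.001], [-0.0, -1.0, 0.0], [-0.001, -0.0, -1.0]]
force: [0.5, -0.2, -1.9]
finger_gap: 0.0233
```

Call:
drive_tool(commands=[[255, [0, 0, 0.003], [0, 0, 0]], [255, [0, 0, 0.006], [0, 0, 0]], [255, [0, 0, 0.009], [0, 0, 0]], [255, [0, 0, 0.012], [0, 0, 0]], [255, [0, 0, 0.014], [0, 0, 0]], [255, [0, 0, 0.016], [0, 0, 0]], [255, [0, 0, 0.016], [0, 0, 0]]])

```text
time_s: 8.0
ee_pos: [0.6088, -0.0097, 0.0547]
tcp_rot: [[1.0, -0.0, -0.001], [-0.0, -1.0, 0.0], [-0.001, -0.0, -1.0]]
force: [0.1, -0.2, -2.0]
finger_gap: 0.0226
```

Call:
drive_tool(commands=[[255, [0, 0, 0.0015], [0, 0, 0]], [255, [0, 0, 0.003], [0, 0, 0]], [255, [0, 0, 0.003], [0, 0, 0]], [230, [0, 0, 0.003], [0, 0, 0]], [170, [0, 0, 0.003], [0, 0, 0]], [150, [0, 0, 0.003], [0, 0, 0]], [150, [0, 0, 0.003], [0, 0, 0]], [150, [0, 0, 0.003], [0, 0, 0]]])

```text
time_s: 8.67
ee_pos: [0.6094, -0.0097, 0.0526]
tcp_rot: [[1.0, -0.0, 0.001], [-0.0, -1.0, 0.0], [0.001, -0.0, -1.0]]
force: [0.1, 0.4, 0.4]
finger_gap: 0.0364
```

```bash
python3 - <<'E'
from h import *
s=manip.read_state();print(s['time_s'],s['force'],s['ee_pos'],s['finger_gap'])
im,m=snap('wrist','w6.png');im2,ms=snap('scene','s3.png')
for z in (.085+.0,.113,.102): print(z,proj(m,[.6089,-.0106,z]),proj(ms,[.6102,-.0093,z]))
cv2.imwrite('pics/w6c.png',np.hstack([cv2.resize(im[200:330,250:390,::-1],(420,390)),cv2.resize(im2[160:270,290:390,::-1],(354,390))]))
E
```

```text
8.6667 [0.05778277 0.35143344 0.38840538] [ 0.60937677 -0.00973373  0.05260001] 0.0364159854832872
0.085 [322.92990095 254.40242621] [346.60041802 225.28155502]
0.113 [323.35764944 284.97972248] [347.45401895 216.38786603]
0.102 [323.17171209 271.68812384] [347.11412318 219.92924836]
```

View pics/w6c.png

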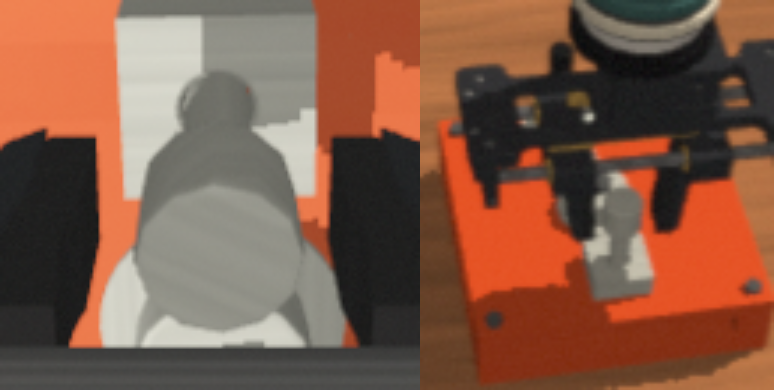

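The pin stands in the guide (head at crop (218,255), the boss below it). Now I raise clear and go over the crank post with the jaws wide open. The plan is to push the post with one finger at a low grip force, so the drive stays compliant.

Call:
drive_tool(commands=[[100, [0, 0, -0.02], [0, 0, 0]], [100, [0, 0, -0.05], [0, 0, 0]], [60, [0, 0, -0.083], [0, 0, 0]], [0, [-0.02, 0, -0.103], [0, 0, 0]], [0, [-0.055, -0.006, -0.103], [0, 0, 0]], [0, [-0.09, -0.016, -0.103], [0, 0, 0]], [0, [-0.12, -0.016, -0.103], [0, 0, 0]], [0, [-0.133, -0.016, -0.103], [0, 0, 0]], [0, [-0.133, -0.016, -0.103], [0, 0, 0]], [0, [-0.133, -0.016, -0.103], [0, 0, 0]], [0, [-0.133, -0.016, -0.103], [0, 0, 0]], [0, [-0.133, -0.016, -0.103], [0, 0, 0]]], grip_force=5)

```text
time_s: 9.77
ee_pos: [0.4774, 0.0062, 0.1556]
tcp_rot: [[1.0, -0.0, 0.001], [-0.0, -1.0, -0.0], [0.001, 0.0, -1.0]]
force: [-0.3, 0.1, -0.4]
finger_gap: 0.088
```

```bash
python3 - <<'E'
from h import *
s=manip.read_state();print(s['time_s'],s['force'],s['ee_pos'],s['finger_gap'])
im,m=snap('wrist','w7.png')
p=proj(m,[.4747,-.025,.111]);print('post pred',p)
hsv=cv2.cvtColor(im,cv2.COLOR_RGB2HSV)
mk=((im.max(2)<70)).astype(np.uint8)
n,l,st,c=cv2.connectedComponentsWithStats(mk)
for i in range(1,n):
    if 60<st[i,4]<8000: print(st[i],c[i],ray(m,*c[i],.111).round(4))
# pin head top, light-grey
q=proj(m,[.6089,-.0106,.113]);print('head pred',q)
E
```

```text
9.7667 [-0.31773574  0.14649016 -0.42987146] [0.47743865 0.0061887  0.15561571] 0.08799144359261263
post pred [365.12324666 208.16970306]
[349 182  25  36 630] [360.57142857 199.78412698] [ 0.4809 -0.0216  0.111 ]
[179 223  18  15 115] [187.66086957 230.0173913 ] [0.4582 0.1024 0.111 ]
head pred [349.47069655  -7.714009  ]
```

Call:
drive_tool(commands=[[0, [0, 0, 0.02], [0, 0, 0]], [0, [0, 0, 0.04], [0, 0, 0]], [0, [0, 0, 0.055], [0, 0, 0]], [0, [0, 0, 0.07], [0, 0, 0]], [0, [0, 0, 0.085], [0, 0, 0]], [0, [0, 0, 0.097], [0, 0, 0]], [0, [0, 0, 0.097], [0, 0, 0]], [0, [0, 0, 0.097], [0, 0, 0]]])

```text
time_s: 10.48
ee_pos: [0.4759, 0.0063, 0.0575]
tcp_rot: [[1.0, -0.0, -0.002], [-0.0, -1.0, 0.0], [-0.002, -0.0, -1.0]]
force: [1.0, 0.4, 0.8]
finger_gap: 0.0882
```

Call:
drive_tool(commands=[[14, [0, 0, 0], [0, 0, 0]], [28, [0, 0, 0], [0, 0, 0]], [42, [0, 0, 0], [0, 0, 0]], [54, [0, 0, 0], [0, 0, 0]], [66, [0, 0, 0], [0, 0, 0]], [78, [0, 0, 0], [0, 0, 0]], [78, [0, 0, 0], [0, 0, 0]], [78, [0, 0, 0], [0, 0, 0]]], grip_force=4)

```text
time_s: 11.15
ee_pos: [0.4763, 0.0062, 0.0586]
tcp_rot: [[1.0, -0.0, 0.001], [-0.0, -1.0, -0.0], [0.001, 0.0, -1.0]]
force: [-0.9, -1.6, 1.0]
finger_gap: 0.0615
```

```bash
cat > st.py <<'E'
from h import *
s=manip.read_state();print(s['time_s'],s['force'].round(2) if hasattr(s['force'],'round') else s['force'],s['ee_pos'],s['finger_gap'])
im,m=snap('wrist','x%d.png'%int(s['time_s']*100))
mk=((im.max(2)<70)).astype(np.uint8);n,l,st,c=cv2.connectedComponentsWithStats(mk)
for i in range(1,n):
    if 100<st[i,4]<8000: print(st[i],c[i].round())
E
python3 st.py
```

```text
11.15 [-0.93 -1.61  1.01] [0.47633684 0.00619123 0.0585716 ] 0.06151524635516074
```

Call:
drive_tool(commands=[[88, [0, 0, 0], [0, 0, 0]], [98, [0, 0, 0], [0, 0, 0]], [108, [0, 0, 0], [0, 0, 0]], [118, [0, 0, 0], [0, 0, 0]], [128, [0, 0, 0], [0, 0, 0]], [138, [0, 0, 0], [0, 0, 0]], [148, [0, 0, 0], [0, 0, 0]], [158, [0, 0, 0], [0, 0, 0]], [168, [0, 0, 0], [0, 0, 0]], [178, [0, 0, 0], [0, 0, 0]], [188, [0, 0, 0], [0, 0, 0]], [192, [0, 0, 0], [0, 0, 0]]])

```text
time_s: 12.2
ee_pos: [0.4761, 0.0064, 0.0582]
tcp_rot: [[1.0, -0.0, -0.0], [-0.0, -1.0, 0.0], [-0.0, -0.0, -1.0]]
force: [-0.7, -2.4, -0.8]
finger_gap: 0.022
```

```bash
cat > st.py <<'E'
from h import *
s=manip.read_state();print(s['time_s'],np.round(s['force'],2),np.round(s['ee_pos'],4),s['finger_gap'])
im,m=snap('scene','y%d.png'%int(s['time_s']*100))
a=cv2.imread('pics/s3.png')[205:245,325:370].astype(int);b=im[205:245,325:370,::-1].astype(int)
g=np.abs(a-b).max(2);print('diff',g[:,14:30].mean(1).astype(int))
print('gray col',b[:,22].tolist()[::2])
E
python3 st.py
```

```text
12.2 [-0.66 -2.4  -0.84] [0.4761 0.0064 0.0582] 0.02201629250694017
diff [110 113  94  32   6   8   7  13  40  62  74  73  71  64  58  46  28  20
  17  21  26  20  19  13  11   9   6  15   5   6   7  22  31  34  24   5
   4   3   5   6]
gray col [[38, 82, 225], [35, 79, 224], [102, 132, 218], [154, 174, 199], [171, 189, 195], [174, 192, 196], [172, 189, 194], [170, 188, 193], [108, 120, 123], [93, 103, 104], [95, 104, 107], [92, 101, 104], [92, 100, 104], [92, 102, 105], [94, 103, 105], [139, 153, 156], [166, 183, 188], [129, 142, 146], [95, 103, 105], [70, 84, 111]]
```

The head disc is still at z≈0.113 and the post has moved about 20° without a drop. Next stroke: open, rotate, shift along the arc.

Call:
drive_tool(commands=[[120, [0, 0, 0], [0, 0, 0]], [0, [0, 0, 0], [0, 0, 0.05]], [0, [0, 0, 0], [0, 0, 0.16]], [0, [0, 0, 0], [0, 0, 0.28]], [0, [0, 0, 0], [0, 0, 0.4]], [0, [0.004, -0.009, 0], [0, 0, 0.4]], [0, [0.008, -0.018, 0], [0, 0, 0.4]], [0, [0.0103, -0.0234, 0], [0, 0, 0.4]], [0, [0.0103, -0.0234, 0], [0, 0, 0.4]], [20, [0.0103, -0.0234, 0], [0, 0, 0.4]], [40, [0.0103, -0.0234, 0], [0, 0, 0.4]], [50, [0.0103, -0.0234, 0], [0, 0, 0.4]]])

```text
time_s: 13.25
ee_pos: [0.4863, 0.0298, 0.0582]
tcp_rot: [[0.921, -0.389, -0.0], [-0.389, -0.921, 0.0], [-0.0, 0.0, -1.0]]
force: [-0.3, 0.4, 0.1]
finger_gap: 0.0711
```

Call:
drive_tool(commands=[[62, [0, 0, 0], [0, 0, 0]], [74, [0, 0, 0], [0, 0, 0]], [86, [0, 0, 0], [0, 0, 0]], [98, [0, 0, 0], [0, 0, 0]], [110, [0, 0, 0], [0, 0, 0]], [122, [0, 0, 0], [0, 0, 0]], [134, [0, 0, 0], [0, 0, 0]], [146, [0, 0, 0], [0, 0, 0]], [158, [0, 0, 0], [0, 0, 0]], [170, [0, 0, 0], [0, 0, 0]], [182, [0, 0, 0], [0, 0, 0]], [192, [0, 0, 0], [0, 0, 0]]])

```text
time_s: 14.25
ee_pos: [0.4867, 0.0298, 0.0584]
tcp_rot: [[0.921, -0.39, 0.0], [-0.39, -0.921, 0.0], [0.0, -0.0, -1.0]]
force: [-0.9, -0.9, -0.5]
finger_gap: 0.0219
```

```bash
python3 st.py; python3 -c "
from h import *;print(manip.read_state()['joints'])"
```

```text
14.25 [-0.88 -0.94 -0.51] [0.4867 0.0298 0.0584] 0.021940913284377053
diff [77 80 59 28 55 50 48 34 15 17 29 34 37 32 31 50 59 61 61 67 58 49 51 39
 35 35 36 17  8  7  4 12 18 25 19  6  4  4  4  5]
gray col [[92, 101, 107], [83, 92, 101], [66, 79, 112], [87, 98, 113], [96, 106, 109], [91, 102, 104], [88, 96, 99], [124, 136, 141], [169, 187, 192], [172, 189, 195], [171, 187, 193], [161, 178, 183], [94, 102, 105], [92, 102, 105], [94, 104, 106], [124, 137, 141], [169, 187, 191], [128, 141, 146], [94, 102, 105], [73, 85, 113]]
[9.93541131e-03 4.67631728e-02 2.13539622e+00 6.02054113e-05
 9.58913009e-01 1.98083855e+00]
```

The scene profile suggests that the head dropped by about 8 px. I'll release the post now, then confirm with a picture.

Call:
drive_tool(commands=[[150, [0, 0, 0], [0, 0, 0]], [60, [0, 0, 0], [0, 0, 0]], [0, [0, 0, 0], [0, 0, 0]], [0, [0, 0, -0.03], [0, 0, 0]], [0, [0, 0, -0.07], [0, 0, 0]], [0, [0, 0, -0.1], [0, 0, 0]], [0, [0, 0, -0.1], [0, 0, 0]], [0, [0, 0, -0.1], [0, 0, -0.1]], [0, [0, 0, -0.1], [0, 0, -0.2]], [0, [0, 0, -0.1], [0, 0, -0.3]], [0, [0, 0, -0.1], [0, 0, -0.4]], [0, [0, 0, -0.1], [0, 0, -0.4]]])

```text
time_s: 15.3
ee_pos: [0.4866, 0.0298, 0.1581]
tcp_rot: [[1.0, 0.002, 0.0], [0.002, -1.0, 0.0], [0.0, -0.0, -1.0]]
force: [-0.6, -0.2, 0.0]
finger_gap: 0.0882
```

```bash
python3 - <<'E'
from h import *
s=manip.read_state();print(s['time_s'],s['force'],s['ee_pos'],s['tcp_rot'])
im2,ms=snap('scene','s9.png');im,m=snap('wrist','w9.png')
for z in (.0895,.113,.084): print(z,proj(ms,[.6102,-.0093,z]),proj(m,[.6089,-.0106,z]))
cv2.imwrite('pics/f.png',np.hstack([cv2.resize(im2[170:260,290:390,::-1],(500,450),interpolation=2),cv2.resize(im[:200,280:400,::-1],(270,450))]))
E
```

```text
15.3 [-0.63520541 -0.15919288  0.03188423] [0.48655149 0.02980346 0.15814002] [[ 9.99997400e-01  2.24743180e-03  3.84937001e-04]
 [ 2.24735926e-03 -9.99997457e-01  1.88774328e-04]
 [ 3.85360279e-04 -1.87908746e-04 -9.99999908e-01]]
0.0895 [346.73505483 223.87877082] [381.1817958   18.26826815]
0.113 [347.45401895 216.38786603] [387.76346204  10.24642774]
0.084 [346.57062828 225.59193508] [379.82381493  19.92339702]
```

View pics/f.png

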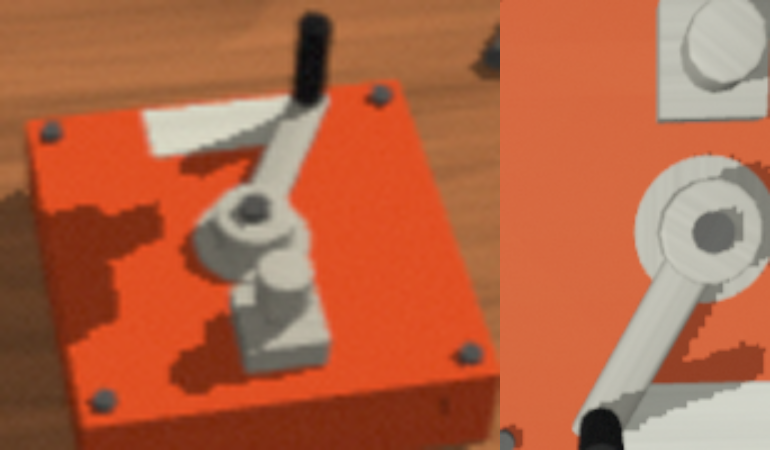

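The pin has dropped: the head sits about 5.5 mm above the boss, with its disc at crop (283,268) in the scene view. I'll shut the jaws and press the head home with the fingertips.

Call:
drive_tool(commands=[[255, [0.03, 0.01, 0], [0, 0, 0]], [255, [0.065, 0.02, 0], [0, 0, 0]], [255, [0.1, 0.034, 0], [0, 0, 0]], [255, [0.1224, 0.0404, 0], [0, 0, 0]], [255, [0.1224, 0.0404, 0.02], [0, 0, 0]], [255, [0.1224, 0.0404, 0.05], [0, 0, 0]], [255, [0.1224, 0.0404, 0.07], [0, 0, 0]], [255, [0.1224, 0.0404, 0.085], [0, 0, 0]], [255, [0.1224, 0.0404, 0.092], [0, 0, 0]], [255, [0.1224, 0.0404, 0.092], [0, 0, 0]], [255, [0.1224, 0.0404, 0.092], [0, 0, 0]], [255, [0.1224, 0.0404, 0.092], [0, 0, 0]]], grip_force=20)

```text
time_s: 16.4
ee_pos: [0.61, -0.0108, 0.0677]
tcp_rot: [[1.0, -0.001, 0.002], [-0.001, -1.0, -0.0], [0.002, 0.0, -1.0]]
force: [0.2, -1.2, -0.2]
finger_gap: 0.0103
```

Call:
drive_tool(commands=[[255, [0, 0, 0.001], [0, 0, 0]], [255, [0, 0, 0.002], [0, 0, 0]], [255, [0, 0, 0.003], [0, 0, 0]], [255, [0, 0, 0.004], [0, 0, 0]], [255, [0, 0, 0.004], [0, 0, 0]], [255, [0, 0, 0.004], [0, 0, 0]]])

```text
time_s: 16.9
ee_pos: [0.6087, -0.0107, 0.0623]
tcp_rot: [[1.0, -0.0, -0.0], [-0.0, -1.0, -0.0], [-0.0, 0.0, -1.0]]
force: [0.1, -0.4, 0.1]
finger_gap: 0.0006
```

Now in small steps, watching the force.

Call:
drive_tool(commands=[[255, [0, 0, 0.001], [0, 0, 0]], [255, [0, 0, 0.002], [0, 0, 0]], [255, [0, 0, 0.003], [0, 0, 0]], [255, [0, 0, 0.004], [0, 0, 0]], [255, [0, 0, 0.004], [0, 0, 0]]])

```text
time_s: 17.32
ee_pos: [0.6086, -0.0107, 0.0579]
tcp_rot: [[1.0, -0.0, -0.001], [-0.0, -1.0, 0.0], [-0.001, -0.0, -1.0]]
force: [0.3, -0.2, -1.1]
finger_gap: 0.0002
```

Call:
drive_tool(commands=[[255, [0, 0, 0.001], [0, 0, 0]], [255, [0, 0, 0.002], [0, 0, 0]], [255, [0, 0, 0.002], [0, 0, 0]], [255, [0, 0, 0.002], [0, 0, 0]]])

```text
time_s: 17.65
ee_pos: [0.6087, -0.0107, 0.0562]
tcp_rot: [[1.0, -0.0, -0.0], [-0.0, -1.0, 0.0], [-0.0, -0.0, -1.0]]
force: [0.3, -0.6, -0.0]
finger_gap: 0.0004
```

Call:
drive_tool(commands=[[255, [0, 0, 0.0007], [0, 0, 0]], [255, [0, 0, 0.0015], [0, 0, 0]], [255, [0, 0, 0.002], [0, 0, 0]], [255, [0, 0, 0.002], [0, 0, 0]]])

```text
time_s: 17.98
ee_pos: [0.6087, -0.0107, 0.0541]
tcp_rot: [[1.0, -0.0, -0.0], [-0.0, -1.0, 0.0], [-0.0, -0.0, -1.0]]
force: [-0.7, -0.2, -0.2]
finger_gap: 0.0005
```

Call:
drive_tool(commands=[[255, [0, 0, 0.0007], [0, 0, 0]], [255, [0, 0, 0.0015], [0, 0, 0]], [255, [0, 0, 0.0015], [0, 0, 0]], [255, [0, 0, 0.0015], [0, 0, 0]]])

```text
time_s: 18.32
ee_pos: [0.6093, -0.0107, 0.0534]
tcp_rot: [[1.0, -0.0, 0.001], [-0.0, -1.0, -0.0], [0.001, 0.0, -1.0]]
force: [-0.3, -0.0, 3.0]
finger_gap: 0.0003
```

Call:
drive_tool(commands=[[255, [0, 0, 0.0005], [0, 0, 0]], [255, [0, 0, 0.001], [0, 0, 0]], [255, [0, 0, 0.0015], [0, 0, 0]], [255, [0, 0, 0.002], [0, 0, 0]], [255, [0, 0, 0.002], [0, 0, 0]]])

```text
time_s: 18.73
ee_pos: [0.6089, -0.0107, 0.0508]
tcp_rot: [[1.0, -0.0, 0.0], [-0.0, -1.0, 0.0], [0.0, -0.0, -1.0]]
force: [-0.1, 0.4, 3.2]
finger_gap: 0.0006
```

Call:
drive_tool(commands=[[255, [0, 0, 0.0005], [0, 0, 0]], [255, [0, 0, 0.001], [0, 0, 0]], [255, [0, 0, 0.0015], [0, 0, 0]], [255, [0, 0, 0.0015], [0, 0, 0]]])

```text
time_s: 19.07
ee_pos: [0.6088, -0.0107, 0.0492]
tcp_rot: [[1.0, -0.0, -0.0], [-0.0, -1.0, 0.0], [-0.0, -0.0, -1.0]]
force: [-0.2, 0.9, 3.9]
finger_gap: 0.0004
```

Call:
drive_tool(commands=[[255, [0, 0, 0.0004], [0, 0, 0]], [255, [0, 0, 0.0008], [0, 0, 0]], [255, [0, 0, 0.001], [0, 0, 0]], [255, [0, 0, 0.001], [0, 0, 0]]])

```text
time_s: 19.4
ee_pos: [0.6088, -0.0107, 0.0483]
tcp_rot: [[1.0, -0.0, 0.0], [-0.0, -1.0, 0.0], [0.0, -0.0, -1.0]]
force: [1.1, 0.0, 4.0]
finger_gap: 0.0004
```

Call:
drive_tool(commands=[[255, [0, 0, 0.0004], [0, 0, 0]], [255, [0, 0, 0.0008], [0, 0, 0]], [255, [0, 0, 0.001], [0, 0, 0]], [255, [0, 0, 0.001], [0, 0, 0]]])

```text
time_s: 19.73
ee_pos: [0.6088, -0.0107, 0.0472]
tcp_rot: [[1.0, -0.0, -0.0], [-0.0, -1.0, 0.0], [-0.0, -0.0, -1.0]]
force: [0.7, -0.7, 3.8]
finger_gap: 0.0004
```

Not home yet, as the force is still only the detent's. I keep going.

Call:
drive_tool(commands=[[255, [0, 0, 0.0003], [0, 0, 0]], [255, [0, 0, 0.0006], [0, 0, 0]], [255, [0, 0, 0.0008], [0, 0, 0]], [255, [0, 0, 0.0008], [0, 0, 0]]])

```text
time_s: 20.07
ee_pos: [0.6088, -0.0107, 0.0465]
tcp_rot: [[1.0, -0.0, -0.0], [-0.0, -1.0, -0.0], [-0.0, 0.0, -1.0]]
force: [0.2, 0.0, 2.4]
finger_gap: 0.0004
```

```bash
python3 -c "
from h import *
s=manip.read_state();print(s['force'],s['ee_pos'],s['moment'])"
```

```text
[0.23518075 0.03687175 2.39380607] [ 0.60875878 -0.01072365  0.04645006] [ 0.02495962 -0.01437901 -0.00753561]
```

Call:
drive_tool(commands=[[255, [0, 0, 0.0003], [0, 0, 0]], [255, [0, 0, 0.0006], [0, 0, 0]], [255, [0, 0, 0.0008], [0, 0, 0]], [255, [0, 0, 0.0008], [0, 0, 0]]])

```text
time_s: 20.4
ee_pos: [0.6089, -0.0107, 0.046]
tcp_rot: [[1.0, -0.0, 0.0], [-0.0, -1.0, 0.0], [0.0, -0.0, -1.0]]
force: [0.1, 0.2, 4.7]
finger_gap: 0.0002
```

Call:
drive_tool(commands=[[255, [0, 0, 0.0003], [0, 0, 0]], [255, [0, 0, 0.0006], [0, 0, 0]], [255, [0, 0, 0.0006], [0, 0, 0]], [255, [0, 0, 0.0006], [0, 0, 0]]])

```text
time_s: 20.73
ee_pos: [0.6089, -0.0107, 0.046]
tcp_rot: [[1.0, -0.0, 0.0], [-0.0, -1.0, 0.0], [0.0, -0.0, -1.0]]
force: [-1.9, 0.0, 8.8]
finger_gap: 0.0003
```

It has stopped at 0.0460 while the force rises, so it looks seated. One firmer press to verify, then I retract.

Call:
drive_tool(commands=[[255, [0, 0, 0.0004], [0, 0, 0]], [255, [0, 0, 0.0008], [0, 0, 0]], [255, [0, 0, 0.0008], [0, 0, 0]]])

```text
time_s: 20.98
ee_pos: [0.609, -0.0107, 0.046]
tcp_rot: [[1.0, -0.0, 0.0], [-0.0, -1.0, -0.0], [0.0, 0.0, -1.0]]
force: [-4.5, 0.7, 12.7]
finger_gap: 0.0006
```

Call:
drive_tool(commands=[[255, [0, 0, -0.002], [0, 0, 0]], [255, [0, 0, -0.02], [0, 0, 0]], [255, [0, 0, -0.06], [0, 0, 0]], [255, [0, 0, -0.1], [0, 0, 0]], [255, [-0.03, 0, -0.12], [0, 0, 0]], [255, [-0.03, 0, -0.12], [0, 0, 0]], [255, [-0.03, 0, -0.12], [0, 0, 0]], [255, [-0.03, 0, -0.12], [0, 0, 0]]])

```text
time_s: 21.65
ee_pos: [0.5779, -0.0107, 0.1628]
tcp_rot: [[1.0, -0.0, -0.002], [-0.0, -1.0, 0.0], [-0.002, -0.0, -1.0]]
force: [-0.3, 0.0, -0.6]
finger_gap: 0.0002
```

```bash
python3 - <<'E'
from h import *
s=manip.read_state();print(s['time_s'],s['force'],s['ee_pos'])
im,m=snap('scene','s10.png');im2,m2=snap('wrist','w10.png')
for z in(.084,.0895): print(z,proj(m,[.6102,-.0093,z]),proj(m2,[.6089,-.0106,z]))
a=cv2.imread('pics/s9.png')[210:245,346].max(1);b=im[210:245,346].max(1);print(a,b)
u,v=proj(m2,[.6089,-.0106,.084]).astype(int)
g=cv2.medianBlur(cv2.cvtColor(im2[v-40:v+40,u-45:u+45],7),3)
c=cv2.HoughCircles(g,cv2.HOUGH_GRADIENT,1,60,param1=60,param2=10,minRadius=13,maxRadius=22)
print(None if c is None else [(x+u-45,y+v-40,r,ray(m2,x+u-45,y+v-40,.084).round(4)) for x,y,r in c[0][:3]])
E
```

```text
21.65 [-0.32217031  0.00166769 -0.63795089] [ 0.57790188 -0.01066586  0.16281658]
0.084 [346.57062828 225.59193508] [320.88415547 152.11400033]
0.0895 [346.73505483 223.87877082] [320.88713576 153.35694665]
[193 192 191 192 188 188 180 133 119 137 187 191 191 191 193 188 187 171
 116 107 104 105 105 105 101 107 142 179 181 147 106 105 105 107 131] [198 195 194 194 191 191 184 135 117 120 134 163 192 193 191 190 195 192
 189 186 136 109 108 108 110 107 111 144 180 146 111 106 107 109 132]
[(np.float64(320.5), np.float64(151.5), np.float32(14.7), array([ 0.6094, -0.0103,  0.084 ]))]
```

```bash
python3 -c "
from cell import manip; print(manip.close_job())"
```

```text
the job is handed in; nothing more can be done
None
```

The fixture looks locked: the long pin is through the collar with its head on the guide, and I handed the job in at about 22 s of the 64 s. The hand-in reports no verdict.

- **Insertion:** I took the long pin from its block and stood it in the guide, where it rested on the collar.
- **Turning:** I turned the crank clockwise by pushing the post with one finger at 4 N grip force. The pin dropped during the second stroke. The last picture showed the head about 5.5 mm above the boss.
- **Seating:** With the jaws shut I pressed the head down until it stopped. Raising the push to about 13 N gave no further movement.
- **Last checks:**
  - The head centre was within about 1 mm of the guide's axis in the wrist view.
  - The scene view showed the head lower by about 2 px, which matches 5 to 6 mm.
  - The gripper was clear, about 0.12 m above the pin.

Some things disagreed or went unchecked:

- **Fingertip height:** The fingertips end about 35 mm higher than the reported TCP. My first grasp closed on nothing above the pin because of this, so I corrected for it in every later move.
- **Bench items:** I did not measure the short pin and other bench items again at the end. No move passed close to them.
- **Push after the drop:** Each stroke ran to its end, so the pin dropped before I could stop the crank. The tool force read about 1.3 N when that stroke ended. I did not see the force at the moment of the drop.

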